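# Third hand at the gluing jig: hold the cardboard T against its hanger block

### The job

Put the wooden hanger block all the way down into the pocket of the gluing jig and then swing the jig's lever shut over it. Then take the cardboard letter T, lay it flat on or just above the jig's bed with its top edge towards the block, and press that edge squarely and centrally against the block so that the sprung carriage gives way until its pointer stands about midway between the two pins (about 8 N), never as far as its end stop. Finish while still holding the T there with that steady push, so that I can glue the joint; leave the glue gun, tape, letter E and pot alone.

Things in the scene. Friction and masses are not known exactly. Their poses are not given: they have to be found in the camera images.
- hanger_center (a point): centre of the loose wooden hanger block, an upright beech block 40 (its x) x 50 (its y) x 55 mm high, about 80 g, standing on the table; z up. It goes into the pocket with its 40 mm side along the pocket's x (either way round). There only its upper 39 mm stand clear of the carriage, so grip its 50 mm width (fingers on its y faces) at least 10 mm above this point.
- letter_grip (a point): point half-way up in the stem of the loose cardboard box letter T, 44 mm deep, about 90 g, lying flat. x points along the stem to the top of the letter, z up. The stem, 24 mm wide (y), reaches 40 mm behind and ahead of this point; then comes the crossbar, 24 mm thick (x), 100 mm wide (y). Grip the stem across y here, at or a little above half height.
- letter_top (a point): middle of the top edge of the same T: half-way up the flat 100 x 44 mm outer face of its crossbar, 64 mm ahead (+x) of letter_grip; axes as letter_grip. This face is pressed against the block.
- pocket (a point): centre of the mouth of the rectangular pocket in the jig's aluminium carriage, level with its top, 32 mm above the table; moves with it. x (level) is the pressing direction, away from the bed; z up. Pocket 43 (x) x 53 mm (y), 16 mm deep: 1.5 mm clearance all round. The seated block's front face is at x = -20 mm (+-1.5), its top 39 mm up. Carriage: x from -32 to 75 mm, 130 mm wide.
- bed (a point): centre of the top of the jig's fixed plywood bed for the letter, 34 mm above the table (2 mm above the carriage), 87.5 mm before (-x) the pocket's centre at rest; axes as pocket. The bed is 103 (x) x 130 mm (y).
- pointer (a point): tip of the small dark pointer on the carriage's -y edge, 60 mm behind (+x) the pocket's centre. Two upright 4 mm steel pins on the fixed rail beside it, 6 and 20 mm ahead (+x) of its rest place, mark the range it must stand in.
- carriage (a joint): travel of the sprung carriage along the pocket's +x, in m: 0 at rest, end stop at 0.024. The spring pushes back with 0.6 N per mm (about 8 N at 0.013) and little friction. The two pins stand at 0.006 and 0.020.
- lever (a joint): angle of the locking lever on the carriage, rad: 0 = shut, arm over the middle of the seated block, pointing along the pocket's -x; grows as it opens clockwise seen from above, to 1.9 (at 1.57 the arm points along the pocket's +y). It turns about the vertical, needs about 1 N at the knob, and stays where it is left.
- lever_hinge (a point): on the vertical axis of the lever, 55 mm behind (+x) the pocket's centre, half-way up the lever's arm, 46 mm above the carriage's top. The steel arm is 14 mm wide and 8 mm thick and clears the seated block by 3 mm. The post below it has 18 mm diameter.
- lever_knob (a point): centre of the upright black round knob on the lever's arm, 50 mm from the hinge axis; knob 16 mm in diameter, 18 mm high, from 50 to 68 mm above the carriage's top (82 to 100 mm above the table). Push it sideways to swing the lever.
- letter: the cardboard T as a whole; origin on its underside, 12 mm ahead (+x) of letter_grip; axes as letter_grip.
- hanger: the hanger block as a whole; origin at the centre of its underside.
- letter_e: bystander: a loose cardboard letter E, 120 x 70 x 35 mm, lying beyond the jig; leave alone. Origin on its underside.
- tape: bystander: a roll of tape lying flat, 90 mm across, 24 mm high, beyond the jig; leave alone. Origin at the centre of its underside.
- glue_gun: bystander: a black cordless glue gun lying on its side, about 220 x 130 mm, 40 mm high; leave alone. Origin on its underside.
- pot: bystander: an empty white ceramic pot 76 mm across, 90 mm high; leave alone. Origin at the centre of its underside.
There are look-alikes about, which are no part of the job. What is shaped like the letter but purple is not meant. Several things look just like the hanger: the one meant starts farthest to the robot's left.

How it is judged:
By the outcome, as a careful person would: the job done as asked, in the order asked, and still so for the second after the job is handed in, while the arm keeps its last pose, push and grip.
It also fails if it takes over 67 s, if anything falls off the work surface, if the arm or the gripper's body presses on something with over 40 N, if the wrist force passes 120 N, or if a joint passes its speed limit or range.

### The arm

A 6-joint arm with a two-finger parallel gripper is mounted at the origin on the work surface. World frame = base frame: x ahead of the robot, y to its left, z up, the work surface at z = 0. Lengths are in m, angles in rad, forces in N, time in s.
With the tool pointing down it reaches from about 0.35 to 0.975 m from the base axis. Payload 4.9 kg.
Tool frame: the origin (TCP) lies at the very end of the fingers, on their centre line; the grasp point (between the pads) lies 19 mm behind it; z points along the fingers, y is the line along which they close (so a half turn about z gives the same grasp; the last joint's range is limited). The gripper opens to 85 mm and grips with 20 to 120 N. Pads are 22 mm wide; open, the fingers measure 114 mm over their backs; the gripper's body (76 mm by 85 mm) begins 54 mm behind the grasp point. The pads swing forward as they close: fully open they stand 13 mm farther back than shut.
Start: joints at [-1.388, 0.053, 1.613, -0, 1.476, -0.119], TCP at [0.186, -0.597, 0.231] pointing down, gripper open.
Joint ranges: [-3.01, 3.01], [-1.01, 2.22], [0.06, 2.58], [-1.02, 4.17], [0.09, 2.62], [-3.14, 3.14]. Speed limits (rad/s): [2.57, 2.57, 3.14, 3.14, 3.14, 3.14].

### API

Orientations are given as a rotation vector (axis times angle).
In Python, from station import ctrl, imaging gives the robot as it stands.
- The arm moves only by the tool play_rows, never from a script. Its argument "series" is a list of rows, each a list of 3 entries, a list of its own where there are three numbers: the opening, from 0 (shut) to 1 (fully open), then the shift along the tool's x, y, z each as a share of 0.05 m, from -1 to 1, then the turn, a rotation vector about the tool's x, y, z each as a share of 8 degrees, from -1 to 1. In form: [[grip, [dx, dy, dz], [ax, ay, az]], ...]. A call has 1 to 8 rows; each row shifts and turns the commanded pose from where the row before left it, along the tool's axes as they then stand; what a row does not reach is not made up. A row lasts 1/8 s, in which the tool goes at most 62.5 mm and 10.7 degrees, less where a joint would pass 70% of its speed; a pose out of reach is approached as far as the arm can. A call with a number of a shift or a turn outside -1 to 1 is refused whole. A call with a gripper value outside its range is refused whole. The fingers move at their own pace and stop on an object; "force" is the grip in N (left out, the last holds). Time passes only in rows, so rows that do not move let the fingers close. It gives the time, the measured TCP pose, the force, the opening and the grip force at its end, in the units of the state.
- ctrl.get_obs(): the state, without advancing time (a new reading comes with each control period).
- imaging.get_image(name): name is "scene" or "side" or "wrist"; returns a dict with "color" (480x640x3 uint8, blue, green, red), "fx", "fy", "cx", "cy" (pixels), "extrinsics" (4x4, takes a point from world to camera coordinates); the wrist camera has in their place "hand_eye" (4x4, takes a point from camera to tool coordinates, whose origin is the TCP and whose axes are the flange's). Camera axes: x right, y down, z forward; pixel columns grow to the right and rows downward; lengths in m; the calibration is good to about 2 mm. A picture is of the moment at which its call begins: read the wrist's pose just before it. There is no depth.
- ctrl.finish_job(): hands the job in; it is judged then, once.
The state is a dict: "t": time; "q": joint angles; "dq": joint speeds; "effort": joint torques, N m; "tool_pos": TCP position; "tool_rot": TCP orientation; "contact_force": force on the tool from outside, world axes, zero at the start; "wrist_torque": the same for the moment, N m; "opening": finger opening in m; "grip_force": force on a finger pad.
Only numpy, scipy, OpenCV 4.12 (cv2) and the standard library are available. Lean on these libraries where they do the work, as an engineer would, in place of code of your own. Each camera call takes 0.05 s, during which the arm holds its last target. There are 200 camera calls.

## Working session

There is one attempt and no reset: what is moved stays moved. The work goes in short steps, Python scripts to look and compute and a tool call to move; the robot and the scene stay as the last step left them, time stands still between calls to the robot, and variables do not carry over. Pictures are saved under pics/ and viewed, at most 10 in all, crops included, and the job is handed in when it is done.

Besides the shell and the picture viewer there is one more tool, called after "Emit:" as name(argument=value, ...), one argument or row to a line, values as JSON. play_rows: Moves the arm, as the interface text tells. Shift numbers are shares of 0.05 m and turn numbers shares of 8 degrees, none past 1 either way. Its arguments: {"type":"object","properties":{"series":{"type":"array"},"force":{"type":"number"}},"required":["series"]}

```bash
mkdir -p pics; ls; python3 - <<'E'
from station import ctrl, imaging
import cv2,numpy as np
o=ctrl.get_obs();print(o)
for n in("scene","side"):
    d=imaging.get_image(n);cv2.imwrite(f"pics/{n}0.png",d["color"])
    np.savez(f"{n}.npz",K=[d["fx"],d["fy"],d["cx"],d["cy"]],E=d["extrinsics"]);print(n,d["fx"],d["cx"],d["cy"],d["extrinsics"])
d=imaging.get_image("wrist");print(d["fx"],d["cx"],d["cy"],d["hand_eye"])
E
```

```text
pics
{'t': 0.0, 'q': array([-1.38797910e+00,  5.33761336e-02,  1.61429136e+00, -1.03987080e-05,
        1.47599338e+00, -1.19019514e-01]), 'dq': array([ 0.00017742,  0.00165116, -0.00140952, -0.00103323, -0.00150711,
       -0.00137185]), 'effort': array([-1.13600130e-03, -3.93684232e+01, -3.70175028e+01, -2.46050768e-04,
        7.02219957e-03, -6.47189822e-07]), 'tool_pos': array([ 0.18566885, -0.59613485,  0.23005264]), 'tool_rot': array([-3.10383992e+00, -4.72017092e-01,  1.19785883e-04]), 'contact_force': array([-0.25920316,  0.04768039,  0.17530665]), 'wrist_torque': array([0.01958545, 0.01554061, 0.02661135]), 'grip_force': 0.0, 'opening': 0.08561064602296206}
scene 435.194613279377 320.87781316025973 236.2163640691998 [[-0.09930544  0.99494074 -0.01521041  0.08539125]
 [ 0.56068886  0.04332125 -0.82689254 -0.23089847]
 [-0.82205014 -0.09064323 -0.56215422  1.50906993]
 [ 0.          0.          0.          1.        ]]
side 615.4916260107901 306.71575634751997 242.46785931256719 [[-0.93673701 -0.3494778   0.01972389  0.49949231]
 [-0.20523232  0.50270939 -0.83973982  0.21239805]
 [ 0.28355504 -0.79066335 -0.54263064  1.7043981 ]
 [ 0.          0.          0.          1.        ]]
411.93815950927467 317.0037407909612 233.92003857985023 [[-3.81127001e-04 -9.58011419e-01 -2.86729797e-01  7.27305459e-02]
 [ 9.99999925e-01 -3.46981271e-04 -1.69898468e-04  9.90239701e-04]
 [ 6.32748034e-05 -2.86729840e-01  9.58011480e-01 -1.42937476e-01]
 [ 0.00000000e+00  0.00000000e+00  0.00000000e+00  1.00000000e+00]]
```

View pics/scene0.png

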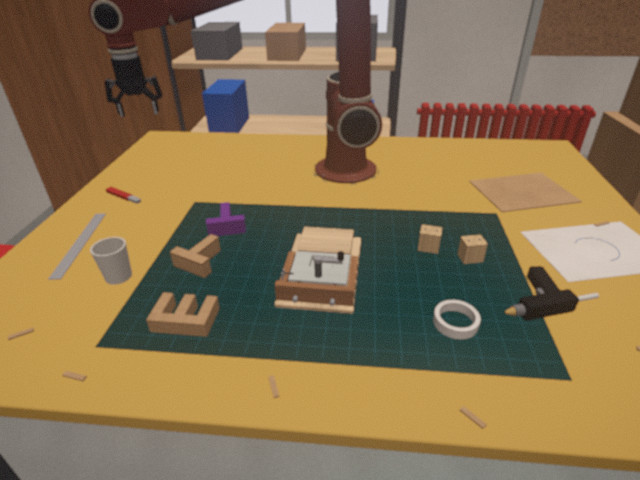

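View pics/side0.png

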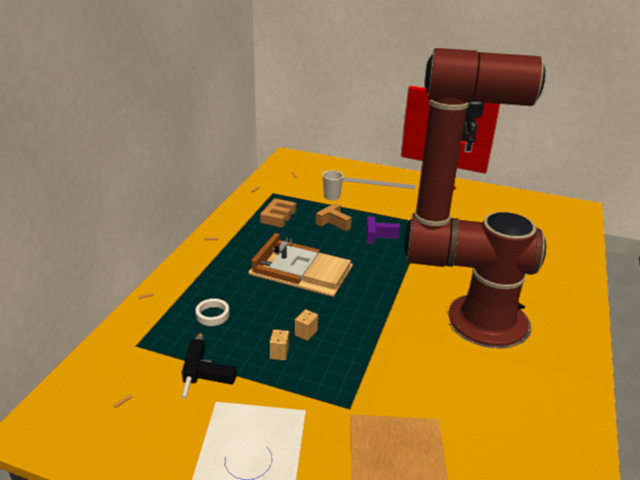

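```bash
cat > h.py <<'E'
import numpy as np
from scipy.spatial.transform import Rotation as R
def ray(n,u,v):
    if n in("scene","side"):
        f=np.load(n+".npz");K,E=f["K"],f["E"];T=np.linalg.inv(E)
    else:
        f=np.load(n+".npz");K,T=f["K"],f["T"]
    d=T[:3,:3]@[(u-K[2])/K[0],(v-K[3])/K[1],1];return T[:3,3],d
def onz(n,u,v,z):
    c,d=ray(n,u,v);return c+d*(z-c[2])/d[2]
def tri(*obs):
    A=np.zeros((3,3));b=np.zeros(3)
    for n,u,v in obs:
        c,d=ray(n,u,v);d=d/np.linalg.norm(d);P=np.eye(3)-np.outer(d,d);A+=P;b+=P@c
    return np.linalg.solve(A,b)
def wrist(name):
    from station import ctrl,imaging
    import cv2
    o=ctrl.get_obs();d=imaging.get_image("wrist");cv2.imwrite(f"pics/{name}.png",d["color"])
    W=np.eye(4);W[:3,:3]=R.from_rotvec(o["tool_rot"]).as_matrix();W[:3,3]=o["tool_pos"]
    np.savez(name+".npz",K=[d["fx"],d["fy"],d["cx"],d["cy"]],T=W@d["hand_eye"]);return o
def delta(p,rot):
    """total move from current to target, tool units: position shares (in current tool axes), rotation shares"""
    from station import ctrl
    o=ctrl.get_obs();A=R.from_rotvec(o["tool_rot"]);B=R.from_rotvec(rot) if len(np.shape(rot))==1 else R.from_matrix(rot)
    return A.inv().apply(np.array(p)-o["tool_pos"])/.05,np.degrees((A.inv()*B).as_rotvec())/8
def down(yaw): # tool pointing down, tool x axis at yaw in world
    c,s=np.cos(yaw),np.sin(yaw);return np.array([[c,s,0],[s,-c,0],[0,0,-1]])
E
python3 - <<'E'
from h import *
from station import ctrl
print(R.from_rotvec(ctrl.get_obs()["tool_rot"]).as_matrix().round(3))
np.set_printoptions(precision=3,suppress=True)
print("block L",onz("scene",472,242,.055),onz("side",279,337,.055),tri(("scene",472,242),("side",279,337)))
print("block R",onz("scene",430,232,.055),onz("side",306,317,.055))
print("T",onz("scene",195,250,.044), onz("side",334,214,.044))
print("jig bed",onz("scene",328,240,.034),onz("side",327,268,.034))
print("knob",tri(("scene",340,256),("side",290,240)))
print("post",tri(("scene",318,268),("side",282,248)))
E
```

```text
[[ 0.955  0.297 -0.   ]
 [ 0.297 -0.955  0.002]
 [ 0.    -0.002 -1.   ]]
block L [0.492 0.328 0.055] [0.482 0.338 0.055] [0.485 0.331 0.049]
block R [0.456 0.233 0.055] [0.447 0.24  0.055]
T [ 0.562 -0.335  0.044] [ 0.553 -0.315  0.044]
jig bed [ 0.48  -0.019  0.034] [ 0.477 -0.02   0.034]
knob [0.601 0.005 0.098]
post [ 0.627 -0.03   0.061]
```

```bash
python3 - <<'E'
import cv2,numpy as np
a=cv2.imread("pics/scene0.png");b=cv2.imread("pics/side0.png")
f=lambda i,x,y,w,h,s:cv2.resize(i[y:y+h,x:x+w],None,fx=s,fy=s,interpolation=cv2.INTER_CUBIC)
top=np.hstack([f(a,270,222,100,75,4) ,f(b,245,220,100,75,4)])
c=f(a,160,225,100,75,4)[:,:400]; d=f(a,410,215,100,75,4)
cv2.imwrite("pics/crop1.png",np.vstack([top,np.hstack([c,d])]))
E
```

```text
(no output)
```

View pics/crop1.png

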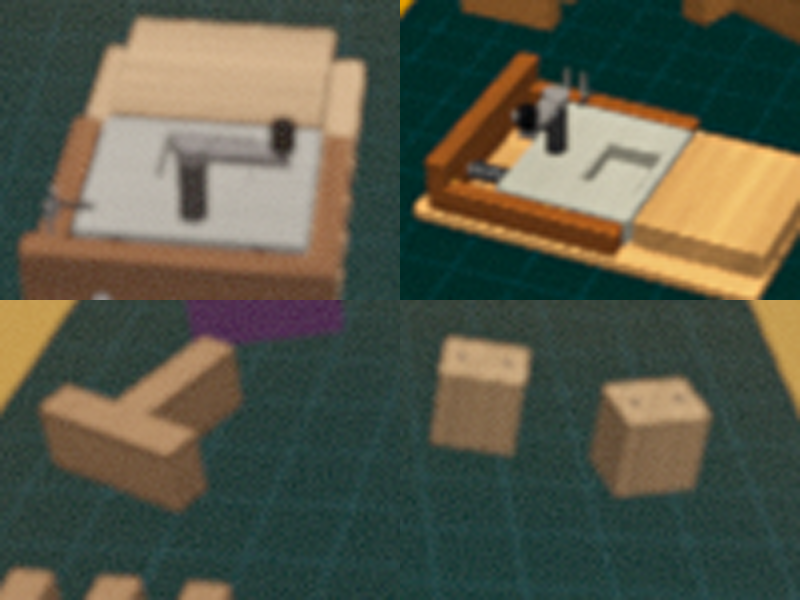

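```bash
python3 - <<'E'
from h import *
np.set_printoptions(precision=3,suppress=True)
B=[onz("scene",*p,.055)[:2] for p in[(460.75,236.25),(482,234.25),(487.5,242.75),(465.5,247)]]
print("B",np.array(B),np.mean(B,0))
T=np.array([onz("scene",160+u/4,225+(v-300)/4,.044)[:2] for u,v in[(42,405),(68,385),(200,435),(178,458),(205,337),(238,348)]])
print("T",T)
C=np.array([onz("scene",270+u/4,222+v/4,.032)[:2] for u,v in[(105,117),(322,130),(307,250),(72,235)]])
print("C",C,np.linalg.norm(np.diff(C,axis=0),axis=1))
D=np.array([onz("scene",270+u/4,222+v/4,.034)[:2] for u,v in[(137,18),(336,30)]]);print("bed far",D)
S=np.array([onz("side",245+(u-400)/4,220+v/4,.032)[:2] for u,v in[(565,95),(695,130),(628,222),(498,188)]]);print("C side",S)
print("knob",tri(("scene",270+283/4,222+122/4),("side",245+523/4-100,220+105/4)))
p=[.485,.332,.22]
print(delta([.44,.335,.2],down(0)))
E
```

```text
B [[0.469 0.306]
 [0.457 0.359]
 [0.493 0.364]
 [0.514 0.309]] [0.483 0.335]
T [[ 0.572 -0.393]
 [ 0.55  -0.385]
 [ 0.593 -0.288]
 [ 0.616 -0.294]
 [ 0.492 -0.317]
 [ 0.503 -0.292]]
C [[ 0.532 -0.093]
 [ 0.534  0.04 ]
 [ 0.646  0.036]
 [ 0.643 -0.095]] [0.132 0.111 0.131]
bed far [[ 0.423 -0.087]
 [ 0.427  0.044]]
C side [[ 0.64  -0.1  ]
 [ 0.528 -0.092]
 [ 0.533  0.041]
 [ 0.639  0.037]]
knob [0.624 0.022 0.101]
(array([ 10.393, -16.27 ,   0.635]), array([-0.012,  0.   ,  2.162]))
```

Emit:
play_rows(
  series=[
    [1,[0.9,-0.8,0],[0,0,0]],
    [1,[0.9,-0.8,0],[0,0,0]],
    [1,[0.9,-0.8,0],[0,0,0]],
    [1,[0.9,-0.8,0],[0,0,0]],
    [1,[0.9,-0.8,0],[0,0,0]],
    [1,[0.9,-0.8,0],[0,0,0]],
    [1,[0.9,-0.8,0],[0,0,0]],
    [1,[0.9,-0.8,0],[0,0,0]],
  ],
)

```text
t: 1.15
tool_pos: [0.4349, -0.1823, 0.2312]
tool_rot: [3.106, 0.472, 0.001]
contact_force: [1.2, -0.3, -0.2]
opening: 0.0851
grip_force: 0.0
```

Emit:
play_rows(
  series=[
    [1,[0.9,-0.8,0],[0,0,0]],
    [1,[0.9,-0.8,0],[0,0,0]],
    [1,[0.9,-0.8,0],[0,0,0]],
    [1,[0,0,0],[0,0,0]],
  ],
)

```text
t: 1.65
tool_pos: [0.5285, -0.0261, 0.2308]
tool_rot: [-3.104, -0.481, 0.001]
contact_force: [-0.2, -0.2, 0.5]
opening: 0.0855
grip_force: 0.0
```

```bash
python3 - <<'E'
from h import *
print(wrist("w1")["tool_pos"])
E
```

```text
[ 0.52845782 -0.02613341  0.2308237 ]
```

View pics/w1.png

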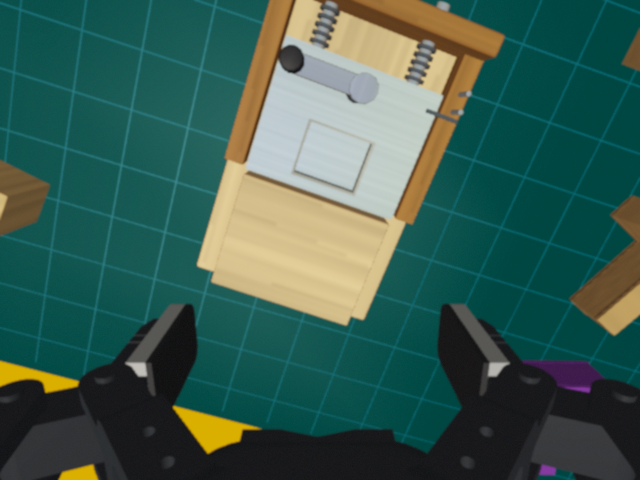

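```bash
python3 - <<'E'
from h import *
np.set_printoptions(precision=4,suppress=True)
P=np.array([onz("w1",*p,.032)[:2] for p in[(309,120),(371,143),(355,191),(294,168)]]);print(P,P.mean(0),np.linalg.norm(P-np.roll(P,1,0),axis=1))
e=P[1]-P[0]+P[2]-P[3];print("yaw y-edge",np.degrees(np.arctan2(-e[1],-e[0]))-90)
e=P[0]-P[3]+P[1]-P[2];print("yaw x-edge",np.degrees(np.arctan2(e[1],e[0])))
F=np.array([onz("w1",*p,.034)[:2] for p in[(248,173),(388,221),(348,325),(212,283)]]);print(F,F.mean(0))
for e in(F[0]-F[1],F[3]-F[2]):print(np.degrees(np.arctan2(e[1],e[0]))-90)
print("knob",onz("w1",290,55,.1),"hinge",onz("w1",363,88,.084))
print(delta([.483,.335,.2],down(.25)))
E
```

```text
[[ 0.5891 -0.0009]
 [ 0.5872 -0.0543]
 [ 0.5459 -0.0548]
 [ 0.5489 -0.0005]] [ 0.5678 -0.0276] [0.0403 0.0534 0.0412 0.0544]
yaw y-edge -2.602148065261005
yaw x-edge 0.06822605030075427
[[ 0.5337  0.0345]
 [ 0.5303 -0.0899]
 [ 0.4261 -0.0894]
 [ 0.429   0.0399]] [ 0.4798 -0.0262]
-1.5961383718549627
-1.2846883895276449
knob [0.6241 0.0208 0.1   ] hinge [ 0.6209 -0.0297  0.084 ]
(array([ 1.3289, -7.1908,  0.6155]), array([-0.002 ,  0.0088,  0.3969]))
```

Emit:
play_rows(
  series=[
    [1,[0.16,-0.9,0.1],[0,0,0]],
    [1,[0.16,-0.9,0.1],[0,0,0]],
    [1,[0.16,-0.9,0.1],[0,0,0]],
    [1,[0.16,-0.9,0.1],[0,0,0]],
    [1,[0.16,-0.9,0.1],[0,0,0]],
    [1,[0.16,-0.9,0.1],[0,0,0]],
    [1,[0.16,-0.9,0.1],[0,0,0]],
    [1,[0.16,-0.9,0],[0,0,0]],
  ],
)

```text
t: 2.7
tool_pos: [0.4816, 0.3329, 0.1956]
tool_rot: [3.106, 0.469, -0.002]
contact_force: [0.1, 0.1, 0.8]
opening: 0.0853
grip_force: 0.0
```

Emit:
play_rows(
  series=[
    [1,[0,0,0],[0,0,0]],
  ],
)

```text
t: 2.82
tool_pos: [0.4814, 0.334, 0.196]
tool_rot: [3.105, 0.475, -0.001]
contact_force: [-0.2, -0.2, -1.0]
opening: 0.0857
grip_force: 0.0
```

```bash
python3 - <<'E'
from h import *
print(wrist("w2")["tool_pos"])
E
```

```text
[0.48137922 0.33402423 0.19599911]
```

View pics/w2.png

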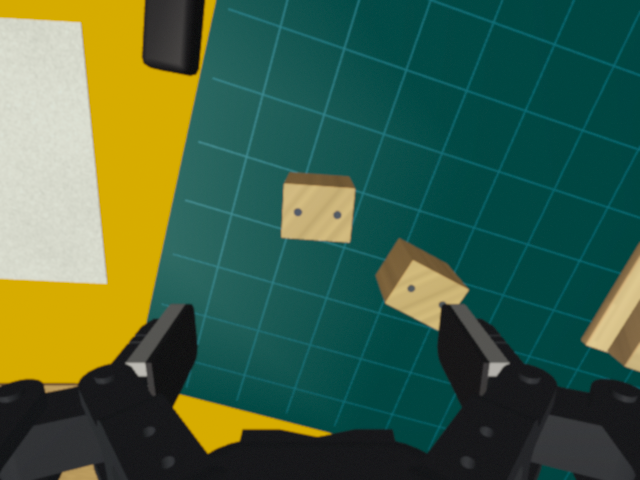

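```bash
python3 - <<'E'
from h import *
np.set_printoptions(precision=4,suppress=True)
P=np.array([onz("w2",*p,.055)[:2] for p in[(285,182),(355,187),(350,243),(281,238)]]);print(P,P.mean(0),np.linalg.norm(P-np.roll(P,1,0),axis=1))
e=P[0]-P[1]+P[3]-P[2];a=np.arctan2(e[1],e[0])-np.pi/2;print("yaw y",np.degrees(a))
e=P[0]-P[3]+P[1]-P[2];print("yaw x",np.degrees(np.arctan2(e[1],e[0])))
c=P.mean(0);print(delta([c[0],c[1],.021],down(a)))
E
```

```text
[[0.4991 0.3618]
 [0.5103 0.3144]
 [0.4705 0.3046]
 [0.4592 0.3533]] [0.4848 0.3335] [0.0408 0.0487 0.041  0.05  ]
yaw y 13.141841830879542
yaw x 12.93973126978746
(array([0.0652, 0.0012, 3.5001]), array([0.0057, 0.0044, 0.5213]))
```

Emit:
play_rows(
  series=[
    [1,[0.06,0,0.7],[0,0,0.52]],
    [1,[0,0,0.8],[0,0,0]],
    [1,[0,0,0.8],[0,0,0]],
    [1,[0,0,0.8],[0,0,0]],
    [1,[0,0,0.4],[0,0,0]],
    [1,[0,0,0],[0,0,0]],
    [0,[0,0,0],[0,0,0]],
    [0,[0,0,0],[0,0,0]],
  ],
  force=50,
)

```text
t: 3.88
tool_pos: [0.4861, 0.3348, 0.0235]
tool_rot: [-3.12, -0.359, -0.005]
contact_force: [-0.5, -0.4, 0.3]
opening: 0.0516
grip_force: 0.0
```

Emit:
play_rows(
  series=[
    [0,[0,0,0],[0,0,0]],
    [0,[0,0,0],[0,0,0]],
    [0,[0,0,0],[0,0,0]],
    [0,[0,0,0],[0,0,0]],
  ],
)

```text
t: 4.38
tool_pos: [0.4862, 0.335, 0.0236]
tool_rot: [-3.12, -0.359, -0.006]
contact_force: [0.1, -0.8, 6.0]
opening: 0.0493
grip_force: 53.4
```

```bash
python3 - <<'E'
from h import *
np.set_printoptions(precision=4,suppress=True)
print(delta([.5673,-.0275,.11],down(np.radians(-1.5))))
E
```

```text
(array([-0.0622,  7.4274, -1.7335]), array([-0.0082, -0.0263,  1.8307]))
```

Emit:
play_rows(
  series=[
    [0,[0,0,-0.6],[0,0,0]],
    [0,[0,0.4,-0.8],[0,0,0]],
    [0,[0,0.9,-0.33],[0,0,0]],
    [0,[0,1,0],[0,0,0]],
    [0,[0,1,0],[0,0,0]],
    [0,[0,1,0],[0,0,0]],
    [0,[0,1,0],[0,0,0]],
    [0,[-0.06,1,0],[0,0,0]],
  ],
)

```text
t: 5.38
tool_pos: [0.5532, 0.0253, 0.1079]
tool_rot: [-3.121, -0.36, -0.0]
contact_force: [0.3, -0.2, -1.6]
opening: 0.0494
grip_force: 52.7
```

Emit:
play_rows(
  series=[
    [0,[0,0.7,0],[0,0,0]],
    [0,[0,0.43,0],[0,0,0.83]],
    [0,[0,0,0],[0,0,1]],
    [0,[0,0,0.5],[0,0,0]],
    [0,[0,0,0],[0,0,0]],
  ],
)

```text
t: 6.0
tool_pos: [0.5639, -0.0279, 0.0804]
tool_rot: [-3.14, 0.041, 0.008]
contact_force: [0.3, 0.4, -1.3]
opening: 0.0494
grip_force: 52.6
```

```bash
python3 - <<'E'
from h import *
np.set_printoptions(precision=4,suppress=True)
print(wrist("w3")["tool_pos"])
print(delta([.5673,-.0275,.0396],down(np.radians(-1.5))))
E
```

```text
[ 0.5639 -0.0279  0.0804]
(array([ 0.0493, -0.0111,  0.8433]), array([-0.0033,  0.02  ,  0.0004]))
```

View pics/w3.png

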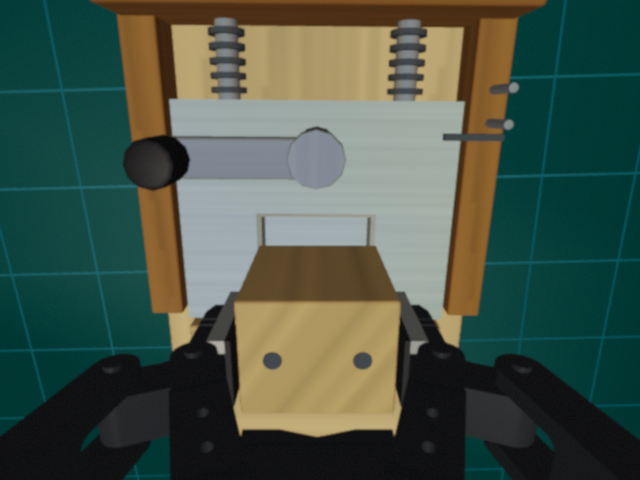

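```bash
python3 - <<'E'
from h import *
np.set_printoptions(precision=4,suppress=True)
print("pocket back",onz("w3",258,215,.032),onz("w3",374,215,.032))
print("bottom far",onz("w3",261,247,.0568),onz("w3",379,247,.0568))
print("top far",onz("w3",246,301,.1118),onz("w3",391,301,.1118),"near",onz("w3",237,412,.1118),onz("w3",399,412,.1118))
print("holes",onz("w3",272,360,.1118),onz("w3",362,360,.1118))
E
```

```text
pocket back [ 0.5897 -0.0013  0.032 ] [ 0.5882 -0.0567  0.032 ]
bottom far [ 0.5818 -0.0055  0.0568] [ 0.5805 -0.0557  0.0568]
top far [ 0.5835 -0.0083  0.1118] [ 0.5824 -0.0513  0.1118] near [ 0.544  -0.0023  0.1118] [ 0.5426 -0.055   0.1118]
holes [ 0.5631 -0.0148  0.1118] [ 0.5624 -0.0428  0.1118]
```

Emit:
play_rows(
  series=[
    [0,[0.1,-0.015,0.2],[0,0,0]],
    [0,[0,0,0.24],[0,0,0]],
    [0,[0,0,0],[0,0,0]],
  ],
)

```text
t: 6.42
tool_pos: [0.57, -0.0274, 0.0592]
tool_rot: [-3.141, 0.041, 0.005]
contact_force: [-1.2, 0.1, -0.6]
opening: 0.0493
grip_force: 52.6
```

```bash
python3 - <<'E'
from h import *
import cv2
print(wrist("w4")["tool_pos"])
i=cv2.imread("pics/w4.png")[170:370,200:440];cv2.imwrite("pics/w4c.png",cv2.resize(i,None,fx=3,fy=3,interpolation=cv2.INTER_CUBIC)[:, :800])
E
```

```text
[ 0.57002716 -0.02739762  0.05924476]
```

View pics/w4c.png

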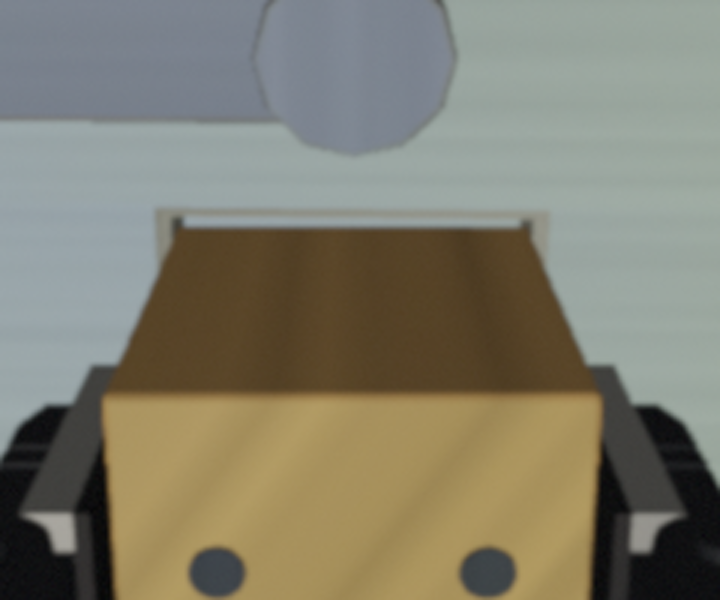

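```bash
python3 - <<'E'
from h import *
np.set_printoptions(precision=4,suppress=True)
f=lambda u,v,z:onz("w4",200+u/3,170+v/3,z)
print("inner",f(172,217,.032),f(533,217,.032),"outer",f(155,210,.032),f(548,210,.032))
print("blk",f(175,229,.0356),f(533,229,.0356))
E
```

```text
inner [ 0.5889 -0.003   0.032 ] [ 0.5876 -0.0551  0.032 ] outer [ 0.5901 -0.0006  0.032 ] [ 0.5886 -0.0573  0.032 ]
blk [ 0.5883 -0.0038  0.0356] [ 0.5869 -0.0546  0.0356]
```

Emit:
play_rows(
  series=[
    [0,[-0.016,0,0.06],[0,0,0]],
    [0,[0,0,0.1],[0,0,0]],
    [0,[0,0,0],[0,0,0]],
  ],
)

```text
t: 6.85
tool_pos: [0.5725, -0.0278, 0.0555]
tool_rot: [3.141, -0.041, 0.008]
contact_force: [-1.5, -0.0, 8.4]
opening: 0.0494
grip_force: 53.5
```

```bash
python3 - <<'E'
from h import *
import cv2
o=wrist("w5");print(o["tool_pos"],o["contact_force"],o["wrist_torque"],R.from_rotvec(o["tool_rot"]).as_matrix()[:,2])
i=cv2.imread("pics/w5.png")[170:370,200:440];cv2.imwrite("pics/w5c.png",cv2.resize(i,None,fx=3,fy=3,interpolation=cv2.INTER_CUBIC)[:, :800])
E
```

```text
[ 0.57250352 -0.02783561  0.05547973] [-1.52001405 -0.02086136  8.38251361] [ 0.20571556 -0.02100239 -0.03976406] [ 4.86301791e-03 -3.43812143e-04 -9.99988116e-01]
```

View pics/w5c.png

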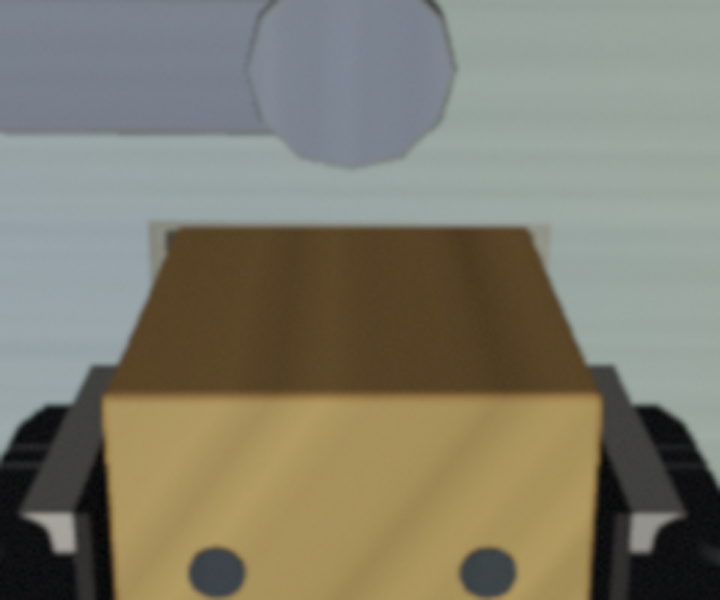

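Emit:
play_rows(
  series=[
    [0,[0,-0.006,-0.12],[0,0,0]],
    [0,[0,0,0],[0,0,0]],
    [0,[0,0,0],[0,0,0]],
  ],
)

```text
t: 7.28
tool_pos: [0.5698, -0.0274, 0.0583]
tool_rot: [-3.141, 0.041, 0.001]
contact_force: [-0.1, 0.9, -1.7]
opening: 0.0493
grip_force: 52.8
```

Emit:
play_rows(
  series=[
    [0,[-0.03,0,0],[0,0,0]],
    [0,[0,0,0.06],[0,0,0]],
    [0,[0,0,0.06],[0,0,0]],
    [0,[0,0,0],[0,0,0]],
  ],
)

```text
t: 7.78
tool_pos: [0.5684, -0.0273, 0.0522]
tool_rot: [-3.141, 0.041, 0.002]
contact_force: [-0.1, -0.2, -1.5]
opening: 0.0493
grip_force: 52.8
```

Emit:
play_rows(
  series=[
    [0,[0,0,0.1],[0,0,0]],
    [0,[0,0,0.1],[0,0,0]],
    [0,[0,0,0.04],[0,0,0]],
    [0,[0,0,0],[0,0,0]],
  ],
)

```text
t: 8.28
tool_pos: [0.5685, -0.0273, 0.0404]
tool_rot: [-3.141, 0.041, 0.001]
contact_force: [-0.5, -0.9, -0.9]
opening: 0.0492
grip_force: 52.8
```

Emit:
play_rows(
  series=[
    [0,[0,0,0.04],[0,0,0]],
    [0,[0,0,0.03],[0,0,0]],
    [0,[0,0,0],[0,0,0]],
  ],
)

```text
t: 8.65
tool_pos: [0.5706, -0.0274, 0.0396]
tool_rot: [3.141, -0.042, 0.006]
contact_force: [-1.0, -0.1, 5.8]
opening: 0.049
grip_force: 53.5
```

Emit:
play_rows(
  series=[
    [1,[0,0,0],[0,0,0]],
    [1,[0,0,0],[0,0,0]],
    [1,[0,0,0],[0,0,0]],
    [1,[0,0,-0.4],[0,0,0]],
    [1,[0,0,-0.8],[0,0,0]],
    [1,[0,0,-0.8],[0,0,0]],
    [0,[0,0,0],[0,0,0]],
  ],
)

```text
t: 9.52
tool_pos: [0.5721, -0.0279, 0.1436]
tool_rot: [3.14, -0.041, 0.016]
contact_force: [-0.7, -0.2, 0.2]
opening: 0.0698
grip_force: 0.0
```

```bash
python3 - <<'E'
from h import *
import cv2
np.set_printoptions(precision=4,suppress=True)
o=wrist("w6");print(o["tool_pos"],o["contact_force"],o["opening"])
print(delta([.650,.024,.14],down(np.radians(-1.5))))
E
```

```text
[ 0.5721 -0.0279  0.1436] [-0.6511 -0.1573  0.1761] 0.06983091396935558
(array([ 1.5625, -1.0738,  0.0235]), array([ 0.0063, -0.0402, -0.0006]))
```

View pics/w6.png

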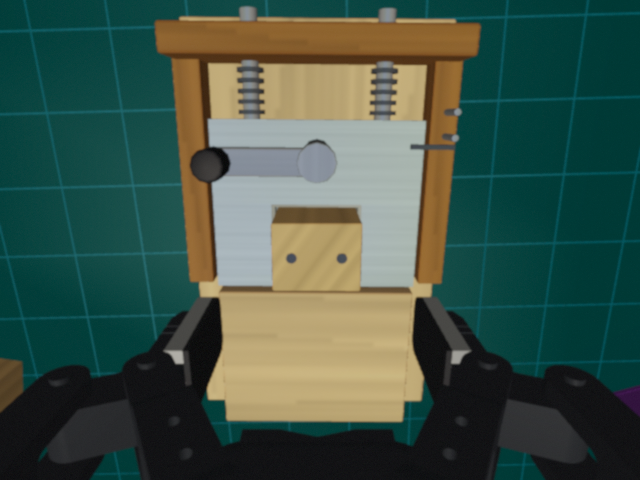

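Emit:
play_rows(
  series=[
    [0,[0.8,-0.54,0],[0,0,0]],
    [0,[0.76,-0.53,0],[0,0,0]],
    [0,[0,0,0.5],[0,0,0]],
    [0,[0,0,0.52],[0,0,0]],
    [0,[0,0,0],[0,0,0]],
    [0,[0,0,0],[0,0,0]],
  ],
)

```text
t: 10.32
tool_pos: [0.6481, 0.024, 0.0866]
tool_rot: [-3.141, 0.042, 0.0]
contact_force: [0.3, 0.7, 0.5]
opening: -0.0003
grip_force: 0.0
```

Emit:
play_rows(
  series=[
    [0,[-0.2,-0.01,0],[0,0,0]],
    [0,[-0.22,-0.02,0],[0,0,0]],
    [0,[-0.23,-0.02,0],[0,0,0]],
    [0,[-0.23,0,0],[0,0,0]],
    [0,[-0.2,0.08,0],[0,0,0]],
    [0,[-0.18,0.1,0],[0,0,0]],
    [0,[0,0,0],[0,0,0]],
  ],
)

```text
t: 11.2
tool_pos: [0.584, 0.0189, 0.086]
tool_rot: [3.141, -0.042, -0.002]
contact_force: [-0.3, 0.3, 0.5]
opening: -0.0001
grip_force: 0.0
```

Emit:
play_rows(
  series=[
    [0,[-0.08,0.14,0],[0,0,0]],
    [0,[-0.07,0.16,0],[0,0,0]],
    [0,[-0.05,0.16,0],[0,0,0]],
    [0,[0,0.08,0],[0,0,0]],
    [0,[0,0,0],[0,0,0]],
  ],
)

```text
t: 11.82
tool_pos: [0.5741, -0.0064, 0.0862]
tool_rot: [-3.138, 0.043, 0.001]
contact_force: [-0.4, 5.3, 0.5]
opening: -0.0
grip_force: 3.0
```

```bash
python3 - <<'E'
from h import *
import cv2
np.set_printoptions(precision=4,suppress=True)
from station import imaging
i=imaging.get_image("side")["color"];cv2.imwrite("pics/side1.png",i)
c=i[225:285,255:330].astype(int).sum(2)
# dark knob blob in side view
m=(c<140).astype('uint8');n,l,s,ce=cv2.connectedComponentsWithStats(m)
print([(s[k].tolist(),(ce[k]+[255,225]).round(1)) for k in range(1,n) if s[k][4]>8])
f=np.load("side.npz")
for a in(0,.1,.2,.3):
    p=np.array([.622-.05*np.cos(a-np.radians(1.5)),-.030+.05*np.sin(a+np.radians(1.5)),.091,1])
    q=(f["E"]@p)[:3];print(a,q[:2]/q[2]*f["K"][:2]+f["K"][2:])
E
```

```text
[([0, 0, 75, 29, 1394], array([295.5, 235.7])), ([25, 23, 5, 10, 33], array([282.7, 251.7])), ([0, 52, 29, 8, 129], array([264.8, 281.7]))]
0 [298.5147 243.8602]
0.1 [297.876  244.6948]
0.2 [297.0862 245.4876]
0.3 [296.1526 246.2303]
```

Emit:
play_rows(
  series=[
    [0,[0,-0.2,-0.1],[0,0,0]],
    [0,[0,0,-0.8],[0,0,0]],
    [1,[-0.2,0.3,-1],[0,0,0]],
    [1,[-0.3,1,-0.5],[0,0,0]],
    [1,[-0.3,1,0],[0,0,0]],
    [1,[0,1,0],[0,0,0]],
    [1,[0,1,0],[0,0,0]],
    [1,[0,1,0],[0,0,0]],
  ],
)

```text
t: 12.88
tool_pos: [0.5277, -0.2633, 0.2072]
tool_rot: [3.14, -0.042, 0.002]
contact_force: [1.1, 0.6, -0.3]
opening: 0.0854
grip_force: 0.0
```

Emit:
play_rows(
  series=[
    [1,[0,1,0],[0,0,0]],
    [1,[0,0.2,0],[0,0,0.8]],
    [1,[0,0,0],[0,0,1]],
    [1,[0,0,0],[0,0,1]],
    [1,[0,0,0],[0,0,0]],
  ],
)

```text
t: 13.5
tool_pos: [0.5262, -0.3217, 0.2068]
tool_rot: [3.073, -0.648, 0.001]
contact_force: [-0.9, 0.4, 0.3]
opening: 0.0856
grip_force: 0.0
```

```bash
python3 - <<'E'
from h import *
import cv2
from station import imaging
print(wrist("w7")["tool_pos"])
a=cv2.imread("pics/w7.png");b=imaging.get_image("scene")["color"]
b=cv2.resize(b[222:297,270:370],(400,300),interpolation=cv2.INTER_CUBIC)
c=cv2.resize(cv2.imread("pics/side1.png")[220:295,245:345],(400,300),interpolation=cv2.INTER_CUBIC)
# fit: T region at 1.25? upper part of wrist + jig crops
print(a.shape)
top=a[60:360,0:640]
cv2.imwrite("pics/comp.png",np.vstack([np.hstack([top,np.zeros((300,160,3),'uint8')]),np.hstack([b,c])]))
E
```

```text
[ 0.52623177 -0.3216649   0.20684897]
(480, 640, 3)
```

View pics/comp.png

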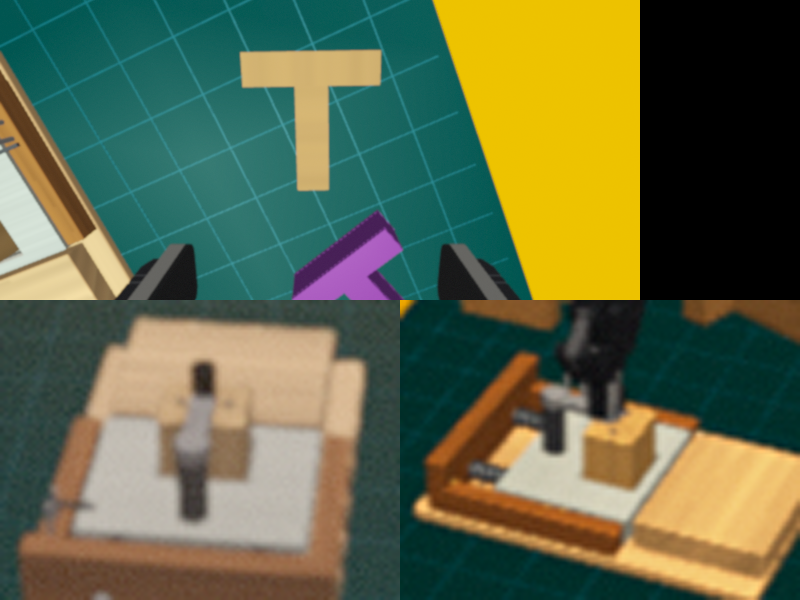

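```bash
python3 - <<'E'
from h import *
np.set_printoptions(precision=4,suppress=True)
P=np.array([onz("w7",*p,.044)[:2] for p in[(240,112),(381,110),(380,145),(241,147),(297,250),(329,249.5)]]);print(P)
e=P[0]-P[1]+P[3]-P[2];a=np.arctan2(e[1],e[0])-np.pi/2
top=(P[0]+P[1])/2;bot=(P[4]+P[5])/2;d=top-bot;print(np.degrees(a),np.degrees(np.arctan2(d[1],d[0])),np.linalg.norm(d),np.linalg.norm(P[0]-P[1]))
g=bot+.04*d/np.linalg.norm(d);print(g)
a=(a+np.arctan2(d[1],d[0]))/2
print(delta([*g,.007],down(a)))
E
```

```text
[[ 0.6144 -0.3018]
 [ 0.5751 -0.3942]
 [ 0.5526 -0.3846]
 [ 0.5923 -0.2914]
 [ 0.5037 -0.2957]
 [ 0.494  -0.3188]]
-23.050786264543305 -23.011063226436384 0.10421665345809042 0.10032801807447565
[ 0.5357 -0.3229]
(array([ 0.1823, -0.0516,  3.9941]), array([ 0.0041, -0.0045, -0.0936]))
```

Emit:
play_rows(
  series=[
    [1,[0.18,-0.05,0.6],[0,0,-0.09]],
    [1,[0,0,0.9],[0,0,0]],
    [1,[0,0,0.9],[0,0,0]],
    [1,[0,0,0.9],[0,0,0]],
    [1,[0,0,0.65],[0,0,0]],
    [1,[0,0,0],[0,0,0]],
    [0,[0,0,0],[0,0,0]],
    [0,[0,0,0],[0,0,0]],
  ],
  force=60,
)

```text
t: 14.6
tool_pos: [0.5368, -0.3238, 0.0114]
tool_rot: [3.076, -0.63, 0.006]
contact_force: [0.8, -0.0, -0.4]
opening: 0.0521
grip_force: 0.0
```

Emit:
play_rows(
  series=[
    [0,[0,0,0],[0,0,0]],
    [0,[0,0,0],[0,0,0]],
    [0,[0,0,0],[0,0,0]],
    [0,[0,0,0],[0,0,0]],
    [0,[0,0,0],[0,0,0]],
    [0,[0,0,0],[0,0,0]],
  ],
)

```text
t: 15.35
tool_pos: [0.5362, -0.3234, 0.0104]
tool_rot: [3.077, -0.631, 0.004]
contact_force: [-0.7, 0.1, 6.7]
opening: 0.0233
grip_force: 60.6
```

```bash
python3 - <<'E'
from h import *
np.set_printoptions(precision=4,suppress=True)
a=np.radians(-1.5);u=np.array([np.cos(a),np.sin(a)]);pk=np.array([.5675,-.0285])
print(pk-u*(.084+.035)); print(delta([*(pk-u*(.084+.035)),.10],down(a)))
E
```

```text
[ 0.4485 -0.0254]
(array([-3.9545, -4.7874, -1.8038]), array([ 0.0072, -0.0162, -2.7105]))
```

Emit:
play_rows(
  series=[
    [0,[0,0,-0.5],[0,0,0]],
    [0,[0,0,-0.9],[0,0,0]],
    [0,[-0.5,-0.6,-0.4],[0,0,0]],
    [0,[-0.7,-0.85,0],[0,0,0]],
    [0,[-0.7,-0.85,0],[0,0,0]],
    [0,[-0.7,-0.85,0],[0,0,0]],
    [0,[-0.7,-0.85,0],[0,0,0]],
    [0,[-0.65,-0.79,0],[0,0,-0.7]],
  ],
)

```text
t: 16.35
tool_pos: [0.4466, -0.023, 0.0981]
tool_rot: [-3.105, 0.476, 0.002]
contact_force: [0.3, 1.0, -0.5]
opening: 0.0231
grip_force: 59.7
```

Emit:
play_rows(
  series=[
    [0,[0,0,0],[0,0,-1]],
    [0,[0,0,0],[0,0,-1]],
    [0,[0,0,0],[0,0,0]],
    [0,[0,0,0],[0,0,0]],
  ],
)

```text
t: 16.85
tool_pos: [0.4477, -0.0248, 0.0985]
tool_rot: [-3.141, 0.047, 0.001]
contact_force: [-0.1, 0.4, -1.1]
opening: 0.0236
grip_force: 59.7
```

```bash
python3 - <<'E'
from h import *
import cv2
np.set_printoptions(precision=4,suppress=True)
o=wrist("w8");a=np.radians(-1.5);u=np.array([np.cos(a),np.sin(a)]);pk=np.array([.5675,-.0285])
print(o["tool_pos"],delta([*(pk-u*(.084+.025)),.0465],down(a)))
# crossbar top face (cardboard) corners by colour
hsv=cv2.cvtColor(cv2.imread("pics/w8.png"),cv2.COLOR_BGR2HSV)
z=o["tool_pos"][2]-.0104
f=np.load("w8.npz")
for x,y in((.064,.05),(.064,-.05),(.064,0)):
    Rm=R.from_rotvec(o["tool_rot"]).as_matrix();p=o["tool_pos"]+Rm@[x,-y,0];p[2]=z+.044
    q=np.linalg.inv(f["T"])@[*p,1];print(q[:2]/q[2]*f["K"][:2]+f["K"][2:])
g=cv2.cvtColor(cv2.imread("pics/w8.png"),cv2.COLOR_BGR2GRAY)
for c in(240,270,300,330,360,390):
    s=hsv[:,c].astype(int);print(c,[(r,*s[r],g[r,c]) for r in range(160,330,6)])
E
```

```text
[ 0.4477 -0.0248  0.0985] (array([0.2153, 0.0093, 1.0409]), array([-0.0007,  0.0041, -0.0248]))
[121.255  147.1141]
[505.151  146.9656]
[313.1928 147.0398]
240 [(160, np.int64(20), np.int64(128), np.int64(177), np.uint8(149)), (166, np.int64(20), np.int64(129), np.int64(178), np.uint8(150)), (172, np.int64(20), np.int64(128), np.int64(177), np.uint8(149)), (178, np.int64(20), np.int64(130), np.int64(177), np.uint8(149)), (184, np.int64(20), np.int64(130), np.int64(177), np.uint8(149)), (190, np.int64(20), np.int64(128), np.int64(177), np.uint8(149)), (196, np.int64(20), np.int64(129), np.int64(178), np.uint8(150)), (202, np.int64(20), np.int64(128), np.int64(178), np.uint8(150)), (208, np.int64(20), np.int64(130), np.int64(177), np.uint8(149)), (214, np.int64(20), np.int64(128), np.int64(177), np.uint8(149)), (220, np.int64(20), np.int64(129), np.int64(178), np.uint8(150)), (226, np.int64(20), np.int64(130), np.int64(177), np.uint8(149)), (232, np.int64(20), np.int64(128), np.int64(177), np.uint8(149)), (238, np.int64(20), np.int64(101), np.int64(192), np.uint8(169)), (244, np.int64(
[... 9763 characters left out ...]
p.int64(21), np.int64(95), np.int64(194), np.uint8(173)), (274, np.int64(21), np.int64(93), np.int64(194), np.uint8(173)), (280, np.int64(21), np.int64(96), np.int64(192), np.uint8(171)), (286, np.int64(21), np.int64(96), np.int64(189), np.uint8(168)), (292, np.int64(87), np.int64(177), np.int64(82), np.uint8(64)), (298, np.int64(87), np.int64(169), np.int64(83), np.uint8(66)), (304, np.int64(91), np.int64(169), np.int64(104), np.uint8(82)), (310, np.int64(87), np.int64(159), np.int64(56), np.uint8(45)), (316, np.int64(98), np.int64(38), np.int64(27), np.uint8(25)), (322, np.int64(110), np.int64(26), np.int64(29), np.uint8(27)), (328, np.int64(120), np.int64(35), np.int64(22), np.uint8(19))]
```

```bash
python3 - <<'E'
from h import *
import cv2
np.set_printoptions(precision=4,suppress=True)
i=cv2.GaussianBlur(cv2.imread("pics/w8.png"),(5,5),0);h=cv2.cvtColor(i,cv2.COLOR_BGR2HSV).astype(int)
# similar to letter colour
m=(abs(h[...,0]-20)<=2)&(abs(h[...,1]-129)<9)&(abs(h[...,2]-175)<9)
for r in(170,190,210):
    c=np.where(m[r])[0];print(r,c.min(),c.max(),onz("w8",c.min(),r,.0881+.044),onz("w8",c.max(),r,.132))
for c in(180,250,380,450):
    r=np.where(m[:,c])[0];r=r[r<240];print(c,[int(x) for x in r[np.where(np.diff(r)>1)[0]+1]],r.min(),r.max(),onz("w8",c,r.max(),.132))
E
```

```text
170 128 502 [0.5072 0.0224 0.1321] [ 0.5042 -0.0765  0.132 ]
190 131 499 [0.5019 0.0225 0.1321] [ 0.4989 -0.0762  0.132 ]
210 134 497 [0.4964 0.0226 0.1321] [ 0.4933 -0.0762  0.132 ]
180 [] 152 236 [0.4886 0.011  0.132 ]
250 [] 151 236 [ 0.488  -0.0084  0.132 ]
380 [] 150 235 [ 0.4872 -0.0444  0.132 ]
450 [] 150 234 [ 0.4869 -0.0638  0.132 ]
```

Emit:
play_rows(
  series=[
    [0,[0,0.01,0.5],[0,0,0]],
    [0,[0,0,0.4],[0,0,0]],
    [0,[0,0,0.14],[0,0,0]],
    [0,[0.2,0,0],[0,0,0]],
    [0,[0.2,0,0],[0,0,0]],
    [0,[0.1,0,0],[0,0,0]],
    [0,[0,0,0],[0,0,0]],
    [0,[0,0,0],[0,0,0]],
  ],
)

```text
t: 17.9
tool_pos: [0.473, -0.0259, 0.0469]
tool_rot: [-3.141, 0.043, 0.0]
contact_force: [-1.4, 0.7, -1.7]
opening: 0.0231
grip_force: 59.8
```

Emit:
play_rows(
  series=[
    [0,[0.1,0,0.02],[0,0,0]],
    [0,[0.1,0,0],[0,0,0]],
    [0,[0.06,0,0],[0,0,0]],
    [0,[0,0,0],[0,0,0]],
    [0,[0,0,0],[0,0,0]],
  ],
)

```text
t: 18.52
tool_pos: [0.4859, -0.0263, 0.0457]
tool_rot: [-3.141, 0.044, 0.001]
contact_force: [0.4, -0.3, -0.3]
opening: 0.0234
grip_force: 59.7
```

Emit:
play_rows(
  series=[
    [0,[0.05,0,0],[0,0,0]],
    [0,[0.05,0,0],[0,0,0]],
    [0,[0,0,0],[0,0,0]],
    [0,[0,0,0],[0,0,0]],
  ],
)

```text
t: 19.02
tool_pos: [0.4907, -0.0264, 0.0456]
tool_rot: [-3.141, 0.044, 0.001]
contact_force: [-3.2, -0.2, 0.5]
opening: 0.0232
grip_force: 59.9
```

Emit:
play_rows(
  series=[
    [0,[0.06,0,0],[0,0,0]],
    [0,[0.06,0,0],[0,0,0]],
    [0,[0,0,0],[0,0,0]],
    [0,[0,0,0],[0,0,0]],
  ],
)

```text
t: 19.52
tool_pos: [0.496, -0.0265, 0.0454]
tool_rot: [-3.141, 0.044, 0.004]
contact_force: [-6.5, 0.0, 1.9]
opening: 0.0235
grip_force: 60.2
```

Emit:
play_rows(
  series=[
    [0,[0,0,0],[0,0,0]],
  ],
)

```text
t: 19.65
tool_pos: [0.496, -0.0265, 0.0454]
tool_rot: [-3.141, 0.044, 0.005]
contact_force: [-6.8, -0.1, 1.4]
opening: 0.0228
grip_force: 60.2
```

Emit:
play_rows(
  series=[
    [0,[0.045,0,0],[0,0,0]],
    [0,[0,0,0],[0,0,0]],
    [0,[0,0,0],[0,0,0]],
    [0,[0,0,0],[0,0,0]],
  ],
)

```text
t: 20.15
tool_pos: [0.4978, -0.0265, 0.0452]
tool_rot: [-3.141, 0.044, 0.006]
contact_force: [-7.9, 0.4, 2.9]
opening: 0.0233
grip_force: 60.2
```

```bash
python3 - <<'E'
from h import *
import cv2
np.set_printoptions(precision=4,suppress=True)
o=wrist("w9");print(o["tool_pos"],o["contact_force"],o["wrist_torque"])
f=np.load("w9.npz");Ti=np.linalg.inv(f["T"])
pr=lambda p:(lambda q:q[:2]/q[2]*f["K"][:2]+f["K"][2:])((Ti@[*p,1])[:3])
a=np.radians(-1.5);u=np.array([np.cos(a),np.sin(a)]);v=np.array([-u[1],u[0]]);pk=np.array([.5675,-.0285])
for s in(0,.006,.013,.02):print("expected pointer row",s,pr([*(pk+u*(.06+s)-v*.06),.034]))
g=cv2.cvtColor(cv2.imread("pics/w9.png"),cv2.COLOR_BGR2GRAY)
q=pr([*(pk+u*.073-v*.052),.034]).astype(int);print(q)
for dc in(-6,0,6,12):print(q[0]+dc,[int(x) for x in g[max(q[1]-40,0):q[1]+45:2,q[0]+dc]])
# same calibration in w6 (rest) for scale
f=np.load("w6.npz");Ti=np.linalg.inv(f["T"]);print("w6 rest pointer pred (seen 147)",pr([*(pk+u*.06-v*.055),.034]))
E
```

```text
[ 0.4978 -0.0265  0.0452] [-7.8769  0.3798  2.9386] [-0.087   1.1736 -0.1909]
expected pointer row 0 [502.3725 -76.2463]
expected pointer row 0.006 [504.8349 -98.7499]
expected pointer row 0.013 [ 507.793  -125.7844]
expected pointer row 0.02 [ 510.8473 -153.6983]
[ 481 -125]
475 [158, 160, 160, 162, 161, 160, 159, 157, 155, 156, 156, 158, 158, 158, 156, 155, 155, 155, 154, 154, 155, 157, 157, 158, 158, 157, 157, 158, 157, 156, 155, 155, 156, 158, 159, 157, 156, 156, 157, 157, 158, 158, 158, 159, 159, 160, 159, 158, 157, 156, 156, 156, 157, 158, 158, 159, 160, 161, 158, 156, 156, 156, 156, 156, 156, 155, 155, 155, 159, 159, 156, 103, 54, 70, 103, 122, 122, 122, 123, 122, 122, 122, 123, 122, 123, 122, 123, 122, 122, 123, 123, 122, 122, 122, 122, 123, 123, 122, 121, 122, 122, 122, 122, 123, 121, 122, 122, 122, 122, 123, 121, 121, 122, 121, 122, 122, 122, 122, 130, 136, 135, 134, 133, 132, 134, 134, 135, 136, 139, 141, 144, 145, 148, 149, 151, 153, 153, 153, 154, 154, 153, 153, 153, 154, 153, 153, 153, 153, 154, 154, 153, 152, 153, 153, 152, 153, 153, 153, 152, 152, 152, 152, 153, 152, 
[... 2387 characters left out ...]
, 112, 103, 86, 79, 66, 61, 53, 50, 45, 46, 44, 47, 44, 47, 45, 48, 47, 68, 101, 120, 121, 122, 122, 121, 121, 120, 121, 120, 120, 120, 121, 121, 121, 121, 120, 120, 121, 120, 120, 120, 120, 121, 120, 121, 120, 120, 120, 120, 120, 120, 120, 121, 120, 121, 119, 119, 120, 120, 119, 120, 121, 120, 135, 150, 149, 150, 150, 150, 151, 150, 149, 150, 150, 150, 150, 149, 148, 147, 145, 142, 140, 137, 132, 125, 119, 110, 101, 93, 81, 75, 68, 62, 58, 51, 51, 51, 49, 51, 49, 50, 50, 50, 50, 49, 48, 48, 48, 47, 46, 47, 45, 47, 46, 45, 45, 45, 45, 45, 58, 54, 46, 44, 43, 43, 40, 25, 14, 15, 13, 12, 14, 15, 16, 14, 13, 15, 12, 15, 12, 16, 14, 10, 13, 12]
w6 rest pointer pred (seen 147) [407.6564 143.1438]
```

```bash
python3 - <<'E'
from h import *
import cv2
from station import imaging,ctrl
a=cv2.imread("pics/scene0.png");b=imaging.get_image("scene")["color"]
f=np.load("scene.npz")
def pr(p):
    q=(f["E"]@[*p,1])[:3];return q[:2]/q[2]*f["K"][:2]+f["K"][2:]
p0=np.array([.622,-.03,.05]);u=np.array([1,-.026,0])
print("px per 13mm",pr(p0+.013*u)-pr(p0))
# post below the lever
x,y,w,h=312,264,13,14
t=cv2.resize(a[y:y+h,x:x+w],None,fx=8,fy=8,interpolation=cv2.INTER_CUBIC)
s=cv2.resize(b[y-8:y+h+10,x-8:x+w+8],None,fx=8,fy=8,interpolation=cv2.INTER_CUBIC)
_,v,_,l=cv2.minMaxLoc(cv2.matchTemplate(s,t,cv2.TM_CCOEFF_NORMED));print(v,l[0]/8-8,l[1]/8-8)
o=ctrl.get_obs();print(o["t"],o["tool_pos"],o["contact_force"])
E
```

```text
px per 13mm [-0.77101222  3.66473686]
0.9449808597564697 -0.875 4.5
20.25 [ 0.49777546 -0.02654451  0.04523088] [-7.9211334  -0.46496146  2.18132359]
```

```bash
python3 -c "
from station import ctrl
print(ctrl.finish_job())"
```

```text
the job is handed in; nothing more can be done
None
```

The job is handed in: the hanger block is seated in the pocket, the lever is shut over it, and the T is held square against the block with a steady push of about 8 N. From the force and arm travel, the carriage has given way about 13 mm; a rough camera match put it at up to 16 mm, and I did not see the pointer itself at the end.

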